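Set the sprung clamp slide of the caliper jig on its stop pin

ROBOT

A 6-joint arm with a two-finger parallel gripper is mounted at the origin on the work surface. World frame = base frame: x ahead of the robot, y to its left, z up, the work surface at z = 0. Lengths are in m, angles in rad, forces in N, time in s.
With the tool pointing down it reaches from about 0.275 to 0.825 m from the base axis. Payload 5.2 kg.
Tool frame: the origin (TCP) lies between the finger pads; the fingertips stand 22 mm ahead of it and the grasp point (between the pads) lies 3 mm ahead of it (env.nose_length is the distance from the TCP to the fingertips, in m); z points along the fingers, y is the direction in which the jaws open and shut (so a half turn about z gives the same grasp; the last joint's range is limited). The gripper opens to 93 mm and grips with 3 to 60 N. Pads are 15 mm wide; open, the fingers measure 128 mm over their backs; the gripper's body (75 mm by 188 mm) begins 65 mm behind the grasp point.
Start: joints at [1.133, 0.259, 1.535, -0, 1.348, -0.203], TCP at [0.128, 0.535, 0.241] pointing down, gripper open.
Joint ranges: [-3.14, 3.14], [-0.91, 2.08], [0.19, 2.58], [-1.22, 4.36], [0.22, 2.71], [-3.12, 3.12]. Speed limits (rad/s): [2.57, 2.57, 3.14, 3.14, 3.14, 3.14].

INTERFACE

Orientations are given as a unit quaternion [x, y, z, w].
In Python, from cell import env gives the robot as it stands. The module is installed in compiled form; this text tells all that it offers.
- The arm moves only by the shell command python3 -m crank 'ROWS' [FORCE]. ROWS is JSON, one flat list of numbers, 5 for each row, row after row: the shift along the world's x, y, z in m, then the turn about the world's z in rad, then the opening, from 0 (shut) to 1 (fully open). A call has 1 to 10 rows; each row is the pose to reach, as a shift and turn from the pose commanded when the call began; what a row does not reach only later rows make up. A row lasts 1/8 s, in which the tool goes at most 62.5 mm and 10.7 degrees, less where a joint would pass 70% of its speed; a pose out of reach is approached as far as the arm can. A call with a gripper value outside its range is refused whole. The fingers move at their own pace and stop on an object; FORCE is the grip in N (left out, the last holds). Time passes only in rows, so rows that repeat a pose let the fingers close. It gives the time, the measured TCP pose, the force and the opening at its end, in the units of the state.
- env.sense(): the state, without advancing time (a new reading comes with each control period).
- env.camera(name): name is "scene" or "top"; returns a dict with "image" (400x640x3 uint8, red, green, blue), "z_map" (400x640 float32, m along the optical axis (not along the pixel's ray), 0 where there is no reading), "vertical_fov" (degrees; the focal length in pixels is half the picture's height over the tangent of half this angle, whatever the lens; pixels are square), "cx", "cy" (the principal point, pixels), "k1" (the pictures are not rectified: a ray, as slopes to the right and down, at radius r is drawn at 1 + k1 r^2 times it, then the intrinsics apply), "origin" and "orientation" of the camera in the world. Camera axes: x right, y up, looking along -z (the intrinsics and any distortion apply to the point x, -y, -z); pixel columns grow to the right and rows downward; lengths in m; the calibration is good to about 2 mm. A picture is of the moment at which its call begins.
- env.sign_off(): hands the job in, once; it reports no verdict.
The state is a dict: "clock": time; "joint_positions": joint angles; "joint_velocities": joint speeds; "joint_torque": joint torques, N m; "tool_pos": TCP position; "orientation": TCP orientation; "wrist_force": force on the tool from outside, world axes, zero at the start; "wrist_torque": the same for the moment, N m; "finger_gap": opening from 0.0 (shut) to 1.0 (fully open).
Only numpy, scipy, OpenCV 4.12 (cv2) and the standard library are available. Lean on these libraries where they do the work, as an engineer would, in place of code of your own. Each camera call takes 0.05 s, during which the arm holds its last target. There are 200 camera calls.

TASK

Get the bolted-down brake caliper jig ready for loading: with the fingertips in the jaw gap, push the sprung clamp slide back, away from the fixed jaw, until the spring-loaded stop pin drops, then let go so that the slide springs back and stays caught against the dropped pin, half-way open. Push only: do not grip the slide or ram it, do not touch the stop pin or its knob, and leave the caliper, the spacer block and the two banjo bolts where they stand.

Things in the scene. Friction and masses are not known exactly. Their poses are not given: they have to be found in the camera images.
- jig: caliper clamping jig bolted to the bench. Dark steel base plate 12 mm thick, from -108 to 298 mm along its x and 130 mm wide; on it a fixed jaw, the sprung slide between low guide rails, a bridge holding the stop pin over the slide's tail, and an end plate with the spring. Origin on the bench under the slide's shut push face; x axis = the way the slide is pushed open, z up
- clamp_slide (a joint): travel of the sprung clamp slide in m along the jig's x: 0 shut (as it starts), 0.040 half-way open, caught on the stop pin; rubber buffers (4 N per mm) from 0.050, rear stop 0.056. The spring resists with 8 N at 0 to 15 N at 0.056, plus about 1 N friction and some damping. Past 0.040 the pin drops by itself and the slide, let go, comes back to 0.040 and stays; let go sooner, it returns to 0
- push_face (a point): centre of the slide's push face, which moves with the slide: flat upright steel, 90 mm wide, 34 mm high (32 to 66 mm above the bench), looking at the fixed jaw. Behind it the slide is a solid block, 90 x 90 mm from above. Axes as the jig's: x = push direction
- fixed_jaw (a point): centre of the top of the fixed jaw, a steel block 26 mm thick along the jig's x and 90 mm wide, 52 mm above the bench (screw heads to 56 mm), 73 mm before the shut push face. The clear jaw gap between the two faces is 60 mm when shut; its floor, the base plate, is 12 mm above the bench
- stop_pin (a joint): drop of the spring-loaded stop pin in m: 0 = up, riding on the slide's raised tail (as it starts), 0.010 = dropped in front of the tail's step, catching the slide. It works by itself
- pin_knob (a point): top of the stop pin's black mushroom knob, 27 mm across, on the jig's centre line 170 mm beyond the shut push face; 129 mm above the bench when up, 119 mm when dropped. The bridge under it is 26 mm thick, 90 mm wide, 79 mm high. Not to be touched
- caliper: loose dusty grey cast brake caliper, about 140 x 155 mm and 77 mm high, 2.6 kg, standing beside the jig. Origin under its centre on the bench. Leave alone
- spacer: loose red plastic spacer block 70 x 45 x 32 mm beside the jig. Origin under its centre. Leave alone
- bolt_a: loose stainless banjo bolt standing on its hex head (20 mm across), 37 mm high, near the fixed-jaw end of the jig. Origin under its centre. Leave alone
- bolt_b: a second banjo bolt like bolt_a. Leave alone

How it is judged:
By the outcome, as a careful person would: the job done as asked, in the order asked, and still so for the second after the job is handed in, with the robot touching nothing.
It also fails if it takes over 35 s, if anything falls off the work surface, if the arm or the gripper's body presses on something with over 40 N, if the wrist force passes 120 N, or if a joint passes its speed limit or range.

## Working session

There is one attempt and no reset: what is moved stays moved. The work goes in short steps, Python scripts to look and compute and a shell command to move; the robot and the scene stay as the last step left them, time stands still between calls to the robot, and variables do not carry over. Pictures are saved under pics/ and viewed, about 8 in all and at most 12, crops included, and the job is handed in when it is done.

```bash
mkdir -p pics; cat > h.py <<'E'
import numpy as np, cv2
from scipy.spatial.transform import Rotation as R
from cell import env
def cam(name):
    c=env.camera(name); c['f']=200/np.tan(np.radians(c['vertical_fov'])/2); return c
def world(c):
    "world xyz per pixel from z_map"
    K=np.array([[c['f'],0,c['cx']],[0,c['f'],c['cy']],[0,0,1.]])
    v,u=np.mgrid[:400,:640]
    p=cv2.undistortPoints(np.stack([u,v],-1).reshape(-1,1,2).astype(float),K,np.array([c['k1'],0,0,0,0.])).reshape(400,640,2)
    z=c['z_map']
    P=np.stack([p[...,0]*z,-p[...,1]*z,-z],-1)
    W=P@R.from_quat(c['orientation']).as_matrix().T+np.array(c['origin'])
    W[z==0]=np.nan
    return W
E
python3 - <<'E'
from h import *
for n in('top','scene'):
    c=cam(n); cv2.imwrite(f'pics/{n}0.png',c['image'][...,::-1]); np.save(n+'0.npy',world(c)); print(n,c['origin'],c['orientation'],c['k1'],(c['z_map']==0).mean())
s=env.sense();print(s['tool_pos'],s['orientation'],s['finger_gap'],s['clock'],env.nose_length)
E
```

```text
top [ 0.45862898 -0.0554383   0.77810592] [-0.06240524  0.06633847  0.70539817 -0.70293543] -0.07257018277384336 0.004
scene [ 0.94518968 -0.67625775  0.56580322] [0.4610452  0.13953188 0.23466106 0.84433546] -0.11475345499557915 0.004140625
[0.12771487 0.53448283 0.23988531] [ 1.17088108e-01  9.93121162e-01 -8.15590175e-04 -2.60966994e-04] 0.9998022178127973 0.1 0.022
```

View pics/top0.png

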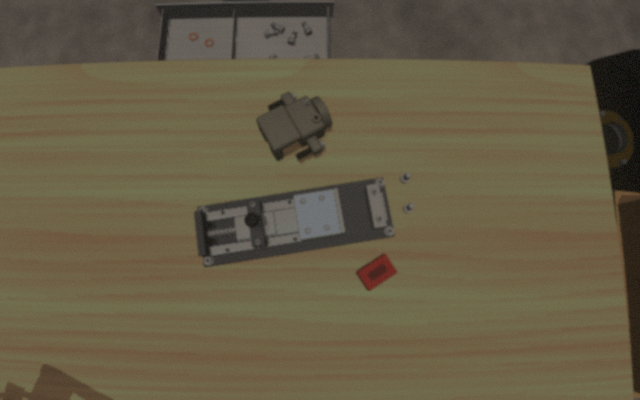

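View pics/scene0.png

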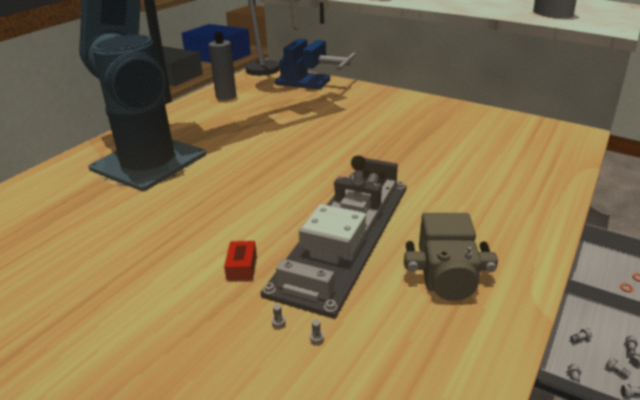

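The top view shows the knob at (253,220), the pale slide block around (320,213), the fixed jaw at (377,205), the bolts at (405,178) and (408,208), the spacer at (377,272) and the caliper at (295,125). The scene view shows the same layout, with the jaw gap clear.

```bash
python3 - <<'E'
from h import *
W=np.load('top0.npy'); z=W[...,2]
v,u=np.mgrid[:400,:640]
box=lambda a,b,c,d:(u>=a)&(u<=b)&(v>=c)&(v<=d)
def rep(n,m):
    k,l,s,_=cv2.connectedComponentsWithStats(m.astype(np.uint8)); i=1+s[1:,4].argmax(); p=W[l==i]
    r=cv2.minAreaRect((p[:,:2]*1000).astype(np.float32)); print(n,len(p),'rect',np.round(r[0],1),np.round(r[1],1),round(r[2],1),'z',np.round(np.median(p[:,2])*1000,1)); return p,cv2.boxPoints(r)
for y in (205,): print(np.round(z[y,285:400:3]*1000).astype(int), [np.round(W[y,x]*1000) for x in (320,377)])
print(rep('slide',box(290,350,180,245)&(z>.055)&(z<.08))[1])
print(rep('jaw',box(360,400,175,240)&(z>.045)&(z<.062))[1])
rep('knob',box(235,270,205,235)&(z>.11))
print(rep('base',box(190,400,170,275)&(z>.006))[1])
rep('boltA',box(396,415,170,188)&(z>.008)); rep('boltB',box(398,418,200,216)&(z>.008))
rep('spacer',box(350,400,250,295)&(z>.02)); rep('cal',box(250,340,85,165)&(z>.02))
E
```

```text
[31 29 30 29 67 67 64 67 67 65 64 66 64 66 65 64 65 66 68 13 13 12 13 14
 13 13 12 12 41 51 53 51 53 24 13  1  1  2  1] [array([584., -73.,  64.]), array([ 586., -188.,   51.])]
slide 2065 rect [568.6 -70.4] [90.5 90.1] 8.9 z 65.6
[[ 516.89594  -32.82316]
 [ 530.81085 -121.88186]
 [ 620.20624 -107.91436]
 [ 606.2913   -18.85566]]
jaw 568 rect [ 586.  -187.2] [88.5 26.9] 9.3 z 51.6
[[ 540.1548  -181.0791 ]
 [ 544.49475 -207.61084]
 [ 631.8583  -193.32031]
 [ 627.5183  -166.78857]]
knob 182 rect [548.5  52.9] [25.4 26. ] 68.2 z 126.8
base 11802 rect [560.4 -20.9] [131.1 405.6] 9.1 z 29.9
[[ 463.53162  168.9584 ]
 [ 527.8861  -231.53986]
 [ 657.31274 -210.74283]
 [ 592.95825  189.75543]]
boltA 83 rect [ 651.  -256.7] [20.  16.9] 47.8 z 17.0
boltB 84 rect [ 587.1 -259.1] [20.  16.6] 34.8 z 13.9
spacer 775 rect [ 453.7 -187.9] [44.7 70.1] 32.3 z 31.6
cal 3398 rect [761.6 -22.4] [152.4 143.6] 29.1 z 66.1
```

```bash
python3 -m crank '[0.02,-0.03,0,-0.06,0, 0.045,-0.068,0,-0.12,0, 0.07,-0.105,0,-0.18,0, 0.1,-0.15,0,-0.26,0, 0.13,-0.195,0,-0.34,0, 0.16,-0.24,0,-0.42,0, 0.19,-0.285,0,-0.5,0, 0.21,-0.315,0,-0.55,0, 0.226,-0.34,0,-0.59,0, 0.226,-0.34,0,-0.59,0]' 20 && python3 -m crank '[0.02,-0.03,0,-0.06,0, 0.045,-0.068,0,-0.12,0, 0.07,-0.105,0,-0.18,0, 0.1,-0.15,0,-0.26,0, 0.13,-0.195,0,-0.34,0, 0.16,-0.24,0,-0.42,0, 0.19,-0.285,0,-0.5,0, 0.21,-0.315,0,-0.55,0, 0.226,-0.34,0,-0.59,0, 0.226,-0.34,0,-0.59,0]'
python3 - <<'E'
from h import *
s=env.sense();print(s['tool_pos'],s['orientation'],s['finger_gap'],s['clock'],s['wrist_force'],s['joint_positions'])
a=R.from_quat(s['orientation']).as_matrix();print('tool y deg',np.degrees(np.arctan2(a[1,1],a[0,1])))
c=cam('scene'); cv2.imwrite('pics/s1.png',c['image'][...,::-1])
E
```

```text
clock: 1.35
tool_pos: [0.3546, 0.1937, 0.2404]
orientation: [0.402, 0.915, -0.0, -0.0]
wrist_force: [0.1, -0.1, -0.0]
finger_gap: 0.012
clock: 2.6
tool_pos: [0.5806, -0.1452, 0.2396]
orientation: [0.65, 0.76, -0.0, -0.001]
wrist_force: [0.6, -0.4, -0.1]
finger_gap: 0.004
[ 0.58063112 -0.14521371  0.23963472] [ 6.50009126e-01  7.59926121e-01 -4.97668237e-05 -6.51405909e-04] 0.003958569249220204 2.6 [ 0.60188891 -0.36915898 -0.11913654] [-4.31420551e-01  3.47106562e-01  1.41414646e+00  2.64200528e-04
  1.38162022e+00 -5.87073470e-01]
tool y deg 8.915423663723304
```

View pics/s1.png

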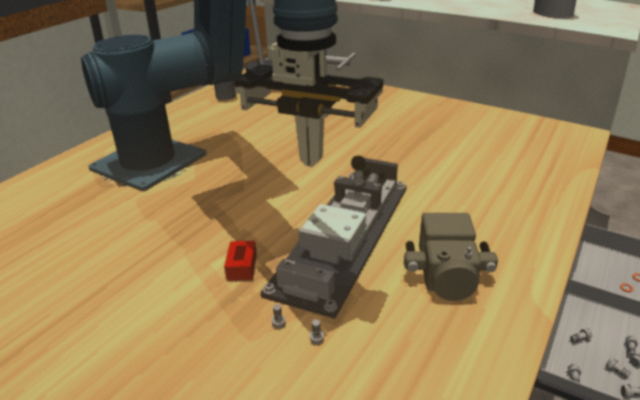

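The gripper is shut and above the jaw gap, with fingertips at about (310,160). I'll descend straight into the gap.

```bash
python3 -m crank '[0,0,-0.02,0,0, 0,0,-0.045,0,0, 0,0,-0.07,0,0, 0,0,-0.095,0,0, 0,0,-0.12,0,0, 0,0,-0.14,0,0, 0,0,-0.157,0,0, 0,0,-0.17,0,0, 0,0,-0.18,0,0, 0,0,-0.182,0,0]'
python3 - <<'E'
from h import *
for n in('top','scene'):
    c=cam(n); cv2.imwrite(f'pics/{n}2.png',cv2.resize(c['image'][120:330,200:440,::-1],None,fx=2,fy=2))
a,b=cv2.imread('pics/top2.png'),cv2.imread('pics/scene2.png');cv2.imwrite('pics/both2.png',cv2.resize(np.hstack([a,b]),(800,350)))
E
```

```text
clock: 3.9
tool_pos: [0.5797, -0.1449, 0.0581]
orientation: [0.65, 0.76, -0.0, -0.0]
wrist_force: [-0.1, -0.7, -0.0]
finger_gap: 0.001
```

View pics/both2.png

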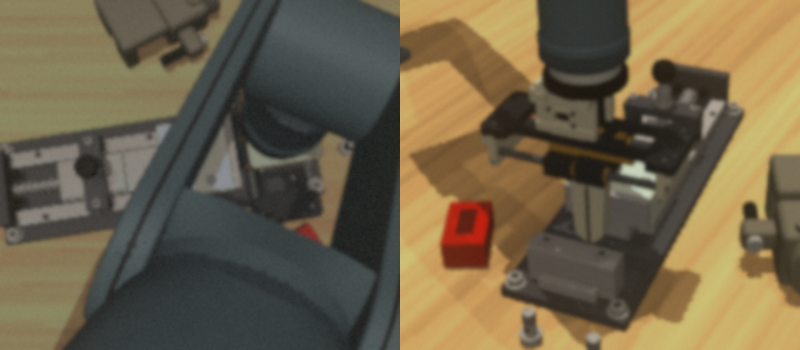

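The fingertips stand in the gap without contact, between the jaw and the slide (right half, about (590,220)). Next I'll push slowly along d = (-0.155, 0.988).

```bash
python3 -m crank '[-0.0005,0.003,0,0,0, -0.001,0.006,0,0,0, -0.0014,0.009,0,0,0, -0.0019,0.012,0,0,0, -0.0023,0.015,0,0,0, -0.0028,0.018,0,0,0, -0.0031,0.02,0,0,0, -0.0035,0.022,0,0,0, -0.0038,0.024,0,0,0, -0.0041,0.026,0,0,0]'
```

```text
clock: 5.25
tool_pos: [0.5763, -0.1221, 0.0587]
orientation: [0.65, 0.76, -0.001, 0.002]
wrist_force: [-0.2, -11.3, -3.7]
finger_gap: 0.005
```

Contact made at 11 N, as expected for the spring. I'll continue the push.

```bash
python3 -m crank '[-0.0006,0.004,0,0,0, -0.0013,0.0085,0,0,0, -0.002,0.013,0,0,0, -0.0028,0.018,0,0,0, -0.0036,0.023,0,0,0, -0.0044,0.028,0,0,0, -0.0052,0.033,0,0,0, -0.0058,0.037,0,0,0, -0.0064,0.041,0,0,0, -0.0067,0.043,0,0,0]'
python3 - <<'E'
from h import *
W=[]
for n in('top','scene'):
    c=cam(n); W.append(world(c)); cv2.imwrite(f'pics/{n}3.png',cv2.resize(c['image'][120:330,200:440,::-1],None,fx=2,fy=2))
a,b=cv2.imread('pics/top3.png'),cv2.imread('pics/scene3.png');cv2.imwrite('pics/both3.png',cv2.resize(np.hstack([a,b]),(800,350)))
o=np.array([.575,-.115]);d=np.array([-.155,.988]);e=np.array([-d[1],d[0]])
for w in W:
    q=w[...,:2]-o; x=q@d; y=q@e; z=w[...,2]
    k=(abs(x-.17)<.02)&(abs(y)<.02)&(z>.1)&(z<.14); s=(abs(y)<.045)&(x>-.0)&(x<.15)&(z>.060)&(z<.07)
    print('knob',k.sum(),np.nanpercentile(z[k],[50,90]) if k.any() else 0,'slide x',s.sum(),np.percentile(x[s],[2,98]) if s.any() else 0)
s=env.sense();print(s['tool_pos'],s['wrist_force'],s['clock'])
E
```

```text
clock: 6.5
tool_pos: [0.5697, -0.0801, 0.0588]
orientation: [0.65, 0.76, -0.002, 0.002]
wrist_force: [-1.1, -15.1, -4.4]
finger_gap: 0.007
knob 0 0 slide x 1379 [0.06871264 0.13195902]
knob 156 [0.11241231 0.11745117] slide x 734 [0.02543204 0.12952426]
[ 0.56966798 -0.07984478  0.05874525] [ -0.4571571  -13.98445155  -3.9539574 ] 6.6
```

View pics/both3.png

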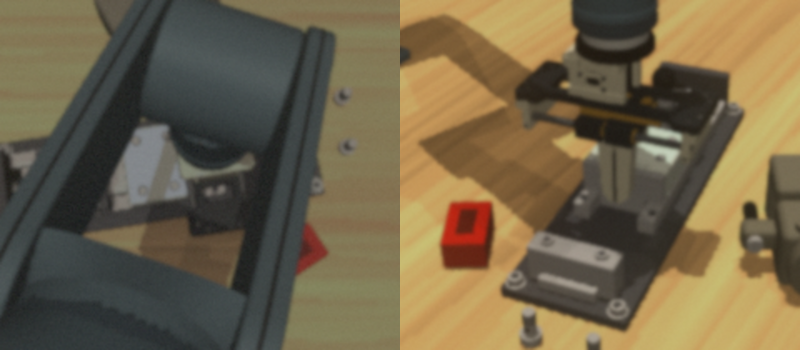

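The slide is pushed back: its rear edge is at about 131 mm, so travel is about 42–43 mm. I'll push 3 mm more for margin, then compare the knob's height with its starting value.

```bash
python3 -m crank '[-0.0002,0.0015,0,0,0, -0.0005,0.003,0,0,0, -0.0005,0.003,0,0,0]'
python3 - <<'E'
from h import *
o=np.array([.575,-.115]);d=np.array([-.155,.988]);e=np.array([-d[1],d[0]])
for w in (np.load('scene0.npy'),world(cam('scene'))):
    q=w[...,:2]-o; x=q@d; y=q@e; z=w[...,2]
    k=(abs(x-.17)<.02)&(abs(y)<.02)&(z>.1)&(z<.14)
    s=(abs(y)<.045)&(x>.05)&(x<.15)&(z>.062)&(z<.07)
    print('knob',k.sum(),np.percentile(z[k],[50,90,97]),'rear',np.percentile(x[s],98))
E
```

```text
clock: 6.98
tool_pos: [0.5692, -0.0771, 0.0587]
orientation: [0.65, 0.76, -0.002, 0.002]
wrist_force: [-0.3, -14.3, -4.3]
finger_gap: 0.006
knob 179 [0.12050684 0.1275     0.12826256] rear 0.08833083450062863
knob 145 [0.11319078 0.11747933 0.11783817] rear 0.13351288243421472
```

The knob has dropped 10 mm and the slide has travelled about 45 mm. I'll let go by backing off slowly, then lift straight out.

```bash
python3 -m crank '[0.0003,-0.002,0,0,0, 0.0006,-0.004,0,0,0, 0.0009,-0.006,0,0,0, 0.0013,-0.008,0,0,0, 0.0017,-0.011,0,0,0, 0.0023,-0.015,0,0,0, 0.003,-0.02,0,0,0, 0.004,-0.026,0,0,0, 0.0048,-0.031,0,0,0, 0.005,-0.033,0,0,0]' && python3 -m crank '[0,0,-0.0,0,0, 0,0,0.015,0,0, 0,0,0.035,0,0, 0,0,0.06,0,0, 0,0,0.085,0,0, 0,0,0.11,0,0, 0,0,0.135,0,0, 0,0,0.16,0,0, 0,0,0.18,0,0, 0,0,0.182,0,0]' && python3 -m crank '[-0.02,0.03,0,0,0, -0.045,0.07,0,0,0, -0.07,0.11,0,0,0, -0.1,0.155,0,0,0, -0.13,0.2,0,0,0, -0.16,0.245,0,0,0, -0.19,0.285,0,0,0, -0.21,0.31,0,0,0, -0.22,0.325,0,0,0, -0.22,0.325,0,0,0]'
python3 - <<'E'
from h import *
o=np.array([.575,-.115]);d=np.array([-.155,.988]);e=np.array([-d[1],d[0]])
for n in('top','scene'):
    c=cam(n); cv2.imwrite(f'pics/{n}4.png',c['image'][...,::-1]); w=world(c); w0=np.load(n+'0.npy')
    for W in (w0,w):
        q=W[...,:2]-o; x=q@d; y=q@e; z=W[...,2]
        k=(abs(x-.17)<.02)&(abs(y)<.02)&(z>.1)&(z<.14)
        s=(abs(y)<.043)&(x>-.01)&(x<.15)&(z>.062)&(z<.07)
        print(n,'knob',np.percentile(z[k],[50,97]) if k.any() else 0,'slide',np.percentile(x[s],[1,99]))
        for m,p,r in(('A',(.651,-.257),.02),('B',(.587,-.259),.02),('sp',(.454,-.188),.05),('cal',(.762,-.022),.09)):
            g=(np.hypot(W[...,0]-p[0],W[...,1]-p[1])<r)&(z>.012); print(m,np.round(W[g].mean(0)*1000,1) if g.any() else 0,end=' ')
        print()
print(env.sense()['clock'],env.sense()['wrist_force'])
E
```

```text
clock: 8.28
tool_pos: [0.5737, -0.1065, 0.0587]
orientation: [0.65, 0.76, 0.0, 0.0]
wrist_force: [-0.1, 0.0, 0.0]
finger_gap: 0.002
clock: 9.52
tool_pos: [0.5745, -0.1061, 0.2433]
orientation: [0.65, 0.76, 0.001, 0.002]
wrist_force: [0.1, 0.1, 0.3]
finger_gap: 0.006
clock: 10.78
tool_pos: [0.3525, 0.2195, 0.2403]
orientation: [0.649, 0.761, -0.0, -0.0]
wrist_force: [0.1, -0.0, 0.8]
finger_gap: 0.004
top knob [0.12683286 0.12962173] slide [0.00130798 0.08897208]
A [ 650.9 -257.    29.4] B [ 587.5 -259.3   28.5] sp [ 453.3 -186.1   31.1] cal [754.2 -22.5  63.3] 
top knob [0.11657618 0.12000006] slide [0.04101092 0.12886003]
A [ 650.8 -256.8   30. ] B [ 587.1 -259.6   29.9] sp [ 453.3 -186.2   31.1] cal [754.2 -22.4  63.4] 
scene knob [0.12050684 0.12826256] slide [-0.00084272  0.08793545]
A [ 656.1 -262.2   26.9] B [ 589.9 -265.5   27.7] sp [ 460.  -194.9   28.8] cal [768.7 -42.7  56.4] 
scene knob [0.11225267 0.11798267] slide [0.03929807 0.12750167]
A [ 656.  -262.1   26.9] B [ 589.9 -265.4   27.9] sp [ 460.  -194.8   28.9] cal [768.7 -42.8  56.4] 
10.875 [ 0.58805075 -0.46885095  1.62722822]
```

View pics/scene4.png

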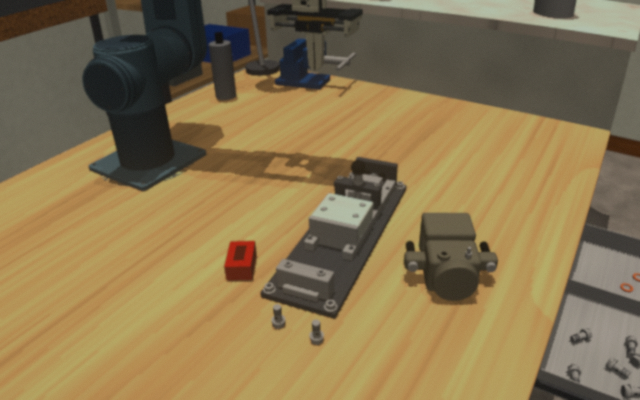

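The slide stands about 40 mm open at (340,220) with the pin down, and the loose parts are where they were. I'll hold still briefly to confirm nothing touches the arm, then hand in.

```bash
python3 -m crank '[0,0,0,0,0, 0,0,0,0,0, 0,0,0,0,0, 0,0,0,0,0]' && python3 -c "
from cell import env
print(env.sign_off())"
```

```text
clock: 11.38
tool_pos: [0.3538, 0.2187, 0.2406]
orientation: [0.65, 0.76, -0.0, -0.0]
wrist_force: [1.0, -0.0, 0.2]
finger_gap: 0.007
the job is handed in; nothing more can be done
None
```

The jig is ready for loading: the slide is caught against the dropped stop pin, half-way open. With the gripper shut and the fingertips in the jaw gap, I pushed the slide slowly back to about 45 mm. I then backed off gradually, lifted straight out and moved the arm clear. The job was handed in at about 11.4 s.

- **Slide:** it measured about 40 mm open after release in both cameras.
- **Stop pin:** the knob stood 10 mm lower than at the start, so the pin has dropped.
- **Loose parts:** the caliper, spacer and both bolts measured within about 1 mm of where they started in x and y, which is within the noise.
- **Forces:** the highest reading was about 15 N while pushing, and about 1 N or less with the arm held still before hand-in. I only read forces at the end of each move, not during it.

No check failed or disagreed.

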